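# Clip the sprung lifter onto the hot pan lid and lift the lid off

### The job

The small pan and its glass lid are hot from the oven, so take the lid off only with the lid lifter that stands on the worktop: hold it by its red knob, set it over the lid's wire loop, press it down so that the plunger sends out the hook, bring the hook under the bar and let the plunger spring back until the bar is clamped in the lifter's notch. Then lift the lid off, lay it gently in the middle of the round wooden board and let go, with the lifter left clipped upright on the loop. Keep the lifter upright all the time, do not press or push hard on the glass lid, and leave the pan and the other things where they are.

Things in the scene. Friction and masses are not known exactly. Their poses are not given: they have to be found in the camera images.
- lifter_knob (a point): Centre of the lid lifter's red plunger knob, 32 x 32 mm, 23 mm high, flat upright sides; a white bar on top marks its -x side. z up, x across the foot, y along the foot's channel. The lifter (84 mm, 95 g, black) stands upright on its foot, this point 72.5 mm above its feet; the barrel under the knob is 24 mm wide, top at 47 mm, so fingers may reach past the knob.
- lifter: Barrel and foot of the lifter; origin between its feet (lowest point), axes as the knob's. Foot 38 (x) x 30 (y) x 22 mm high: two cheeks 3 mm thick, inner faces at x = -15 and +17 mm, and between them a channel along y, 14 mm deep, open below, for the bar of the lid's loop. Its knob and hook move on the plunger; all else is one piece.
- lifter_notch (a point): Mouth of the notch in the channel's flat roof (the nose), on the lifter's axis, 14 mm above its feet and 58.5 mm below the knob's centre (plunger out). The notch runs along y, 8.4 mm wide and 2.5 mm deep, square-edged; the roof is flat at either side of it.
- lifter_hook (a point): End of the steel hook's toe (middle of its thickness): x = -5.5 mm, 4 mm below the nose with the plunger out; it goes down with the knob. The toe is 4 mm thick, 8 mm wide, and runs from here to the shank at x = +5 to +9 mm. The 7 mm bar passes beside the toe only with its middle 9 to 11.5 mm to the -x side of the notch (11.5: touching the -x cheek); elsewhere it blocks the hook.
- plunger (a joint): How far the plunger is pressed in (m): 0 out (hook drawn in), 0.012 the hard stop. Spring 3 N at 0, plus 0.3 N per mm. The hook goes down only when the knob is pushed while the nose stands on something such as the bar; from 0.005 the toe is below the bar. Let back: about 0.0025 with the bar clamped in the notch, 0.005 beside the notch, 0 with nothing caught.
- lid: Round glass lid with steel rim, 153 mm across, about 0.25 kg; origin at the centre of its underside, z up. Its 129 mm skirt, 4 mm high, locates it in the pan with 1 mm of play. The dome is 20 mm high. A wire loop stands on it in the plane of its y and z axes: legs at y = -31 and +31 mm, bar of 7 mm diameter along y, straight for 46 mm.
- lid_pivot (a point): Middle of the axis (along y) on which the lid's wire loop pivots, 24 mm above the lid's origin. The middle of the bar is 22 mm above this point when the loop is upright. The pivots are stiff (over 20 N at the bar moves it), so it stays where it was left, up to 0.45 rad to either side: the bar may be up to 9.5 mm off in x and 2 mm lower; its lean is not measured.
- pan: Small round steel pan under the lid, 147 mm across and 37 mm high, 0.8 kg; origin at the centre of its underside. It stands loose in the cork stand's recess.
- pot_stand: Round cork pot stand, 172 mm across, 8 mm thick with a raised ring (to 13 mm) round the foot of the pan, fixed to the worktop; origin at the centre of its underside.
- board: Round wooden board, 244 mm across, 21 mm thick, fixed to the worktop; origin at the centre of its underside. The lid goes here.
- salt_shaker: Grey-topped salt shaker, 44 mm across, 90 mm high, loose; origin at the centre of its underside. Leave it alone.
- pepper_mill: Dark wooden pepper mill, 58 mm across, 170 mm high, loose; origin at the centre of its underside. Leave it alone.
- lemon: Yellow lemon, 83 x 58 mm, loose; origin at the middle of its underside. Leave it alone.

How it is judged:
On the way, in this order (a step that is already met when the one before it is completed fails the run):
1. the plunger is pressed with the lifter over the lid's loop, so that the hook is sent out past the bar (value of joint plunger above 0.0065 m and x of lifter in the frame of lid between -0.03 and 0.03 m and y of lifter in the frame of lid between -0.022 and 0.022 m and z of lifter in the frame of lid between 0.02 and 0.045 m), for 0.1 s.
2. the bar is clamped in the notch by the hook and the lid hangs from the lifter, clear of the pan (value of joint plunger between 0.0012 and 0.0042 m and x of lifter in the frame of lid between -0.015 and 0.015 m and y of lifter in the frame of lid between -0.022 and 0.022 m and z of lifter in the frame of lid between 0.026 and 0.042 m and z of lid in the frame of pan above 0.055 m and contact force between lid and pan below 0.05 N), for 0.3 s.
At the end, for the whole second after the job is handed in: The lid lies flat (within 3 degrees) on the round board, its middle within 35 mm of the board's middle, with the lifter still clipped on: bar clamped in the notch (plunger 1.2 to 4.2 mm in), lifter within 9 degrees of upright, all at rest (horizontal distance between lid and board below 0.035 m and z of lid in the frame of board between 0.018 and 0.024 m and angle between lid's own z axis and vertical below 0.05 rad and value of joint plunger between 0.0012 and 0.0042 m and x of lifter in the frame of lid between -0.015 and 0.015 m and y of lifter in the frame of lid between -0.022 and 0.022 m and z of lifter in the frame of lid between 0.026 and 0.042 m and angle between lifter's own z axis and vertical below 0.15 rad and linear speed of lid below 0.02 m/s and linear speed of lifter below 0.03 m/s); the robot touches nothing.
It fails at once if the lifter presses or pushes on the lid or its loop with more than 15 N (contact force between lifter and lid above 15 N).
It fails at once if the robot itself touches the hot lid or pan (contact force between any of the fingers, the arm and lid above 0.5 N or contact force between any of the fingers, the arm and pan above 0.5 N).
It fails at once if the lifter is tipped more than 0.15 rad (9 degrees) from upright (angle between lifter's own z axis and vertical above 0.15 rad).
It fails at once if the lid is set down hard (over 25 N on the board) (contact force between lid and board above 25 N).
It fails at once if the pan is dragged more than 10 mm, or the salt shaker, pepper mill or lemon is moved more than 20 mm (distance of pan from where it was at the start of the episode above 0.01 m or distance of any of salt_shaker, pepper_mill, lemon from where it was at the start of the episode above 0.02 m).
It also fails if it takes over 61 s, if anything falls off the work surface, if the arm or the gripper's body presses on something with over 40 N, if the wrist force passes 120 N, or if a joint passes its speed limit or range.

### The arm

A 6-joint arm with a two-finger parallel gripper is mounted at the origin on a cart in front of the work surface, level with it; the furniture and walls round the work are solid. World frame = base frame: x ahead of the robot, y to its left, z up, the work surface at z = 0. Lengths are in m, angles in rad, forces in N, time in s.
With the tool pointing down it reaches from about 0.375 to 0.925 m from the base axis. Payload 5.7 kg.
Tool frame: the origin (TCP) lies on the mounting face of the last link; the fingertips stand 173 mm ahead of it and the grasp point (between the pads) lies 155 mm ahead of it; z points along the fingers, y is the direction in which the jaws open and shut (so a half turn about z gives the same grasp; the last joint's range is limited). The gripper opens to 85 mm and grips with 20 to 120 N. Pads are 22 mm wide; open, the fingers measure 114 mm over their backs; the gripper's body (76 mm by 85 mm) begins 54 mm behind the grasp point. The pads swing forward as they close: fully open they stand 13 mm farther back than shut.
Start: joints at [-1.447, 0.359, 1.51, -0, 1.272, -0.115], TCP at [0.142, -0.583, 0.405] pointing down, gripper open.
Joint ranges: [-2.97, 2.97], [-1.01, 2.36], [0.21, 2.38], [-0.96, 4.11], [0.2, 2.71], [-2.98, 2.98]. Speed limits (rad/s): [2.39, 2.39, 3.14, 3.14, 3.14, 3.14].

### API

Orientations are given as a unit quaternion [x, y, z, w].
In Python, from plant import arm gives the robot as it stands.
- The arm moves only by the tool jog_arm, never from a script. Its argument "steps" is a list of rows, each a list of 3 entries, a list of its own where there are three numbers: the opening, from 0 (shut) to 1 (fully open), then the shift along the tool's x, y, z in m, then the turn about the tool's z in degrees. A call has exactly 8 rows; each row is the pose to reach, as a shift and turn from the pose commanded when the call began, along the tool's axes at that moment; what a row does not reach only later rows make up. A row lasts 1/12 s, in which the tool goes at most 41.7 mm and 7.16 degrees, less where a joint would pass 70% of its speed; a pose out of reach is approached as far as the arm can. A call with a gripper value outside its range is refused whole. The fingers move at their own pace and stop on an object; "newtons" is the grip in N (left out, the last holds). Time passes only in rows, so rows that repeat a pose let the fingers close, or fill a call up. It gives the time, the measured TCP pose, the force and the opening at its end, in the units of the state.
- arm.observe(): the state, without advancing time (a new reading comes with each control period).
- arm.grab_frame(name): name is "scene" or "top" or "wrist"; returns a dict with "image" (420x560x3 uint8, red, green, blue), "camera_matrix" (3x3 intrinsics, pixels), "k1" (the pictures are not rectified: a ray, as slopes to the right and down, at radius r is drawn at 1 + k1 r^2 times it, then the intrinsics apply), "position" and "rotation" of the camera in the world. Camera axes: x right, y down, z forward; pixel columns grow to the right and rows downward; lengths in m; the calibration is good to about 2 mm. A picture is of the moment at which its call begins. There is no depth.
- arm.hand_in(): hands the job in, once; it reports no verdict.
Trained networks look in a picture, given as the dict that the camera call returned (one of the last four; its "shot" number tells which), for a name from the list of things; names that differ only in an ending like _2 or _b are one class to them, and where a whole thing is asked for, a point or a joint stands for the part that bears it (a point fixed in the world has none). Each returns a list of dicts, best first, with "confidence" (0 to 1); they miss things now and then, are a little off and sometimes report something else, mostly with a low value. They report only what shows in the picture. A call takes as long as a camera call.
- arm.search_frame(picture, label): "pixel" ([row, column] in pixels, amid what is visible of it).
The state is a dict: "t": time; "joint_positions": joint angles; "qvel": joint speeds; "joint_torque": joint torques, N m; "position": TCP position; "eef_rot": TCP orientation; "contact_force": force on the tool from outside, world axes, zero at the start; "moment": the same for the moment, N m; "gripper_width": finger opening in m.
Only numpy, scipy, OpenCV 4.12 (cv2) and the standard library are available. Lean on these libraries where they do the work, as an engineer would, in place of code of your own. Each camera call takes 0.05 s, during which the arm holds its last target. There are 200 camera calls.

## Working session

There is one attempt and no reset: what is moved stays moved. The work goes in short steps, Python scripts to look and compute and a tool call to move; the robot and the scene stay as the last step left them, time stands still between calls to the robot, and variables do not carry over. Pictures are saved under pics/ and viewed, about 8 in all and at most 12, crops included, and the job is handed in when it is done.

Besides the shell and the picture viewer there is one more tool, called after "Emit:" by a JSON object that holds its "fn" and its "kwargs", one argument or row to a line. jog_arm: Moves the arm, as the interface text tells. Its arguments: {"type":"object","properties":{"steps":{"type":"array","items":{"type":"array"}},"newtons":{"type":"number"}},"required":["steps"]}

```bash
mkdir -p pics && ls && cat > h.py <<'E'
import numpy as np, cv2
from scipy.spatial.transform import Rotation as R
from plant import arm
def cam(p):
    return np.array(p["camera_matrix"]),p["k1"],np.array(p["position"]),np.array(p["rotation"])
def rotm(r):
    r=np.array(r); return r if r.shape==(3,3) else R.from_quat(r).as_matrix()
def ray(p,px):
    K,k1,c,r=cam(p); d=np.array([(px[1]-K[0,2])/K[0,0],(px[0]-K[1,2])/K[1,1]]); u=d.copy()
    for _ in range(20): u=d/(1+k1*(u@u))
    return c, rotm(r)@np.r_[u,1]
def at_z(p,px,z):
    c,d=ray(p,px); return c+d*(z-c[2])/d[2]
def proj(p,X):
    K,k1,c,r=cam(p); q=rotm(r).T@(np.array(X)-c); s=q[:2]/q[2]; s=s*(1+k1*(s@s))
    return np.array([K[1,1]*s[1]+K[1,2],K[0,0]*s[0]+K[0,2]])
def tri(prs):
    A=np.zeros((3,3));b=np.zeros(3)
    for p,px in prs:
        c,d=ray(p,px); d=d/np.linalg.norm(d); M=np.eye(3)-np.outer(d,d); A+=M; b+=M@c
    return np.linalg.solve(A,b)
def save(n,im,crop=None,s=1):
    im=im[...,::-1]
    if crop: im=im[crop[0]:crop[1],crop[2]:crop[3]]
    cv2.imwrite("pics/"+n,cv2.resize(im,None,fx=s,fy=s,interpolation=cv2.INTER_CUBIC))
E
python3 - <<'E'
from h import *
np.set_printoptions(precision=4,suppress=True)
print(arm.observe())
P={n:arm.grab_frame(n) for n in("scene","top","wrist")}
for n,p in P.items():
    save(n+"0.png",p["image"]); print(n,p["position"],np.array(p["rotation"]).tolist(),p["k1"],p["camera_matrix"][0])
for l in["lifter_knob","lifter","lid","lid_pivot","pan","pot_stand","board","salt_shaker","pepper_mill","lemon"]:
    for n in P:
        f=arm.search_frame(P[n],l)[:2]
        print(l,n,[(np.round(x["pixel"]).tolist(),round(x["confidence"],2)) for x in f])
im=np.vstack([P["scene"]["image"],P["top"]["image"]]); save("both.png",im,s=.7)
E
```

```text
pics
{'t': 0.0, 'joint_positions': array([-1.4471,  0.3595,  1.5115,  0.    ,  1.2725, -0.1151]), 'qvel': array([ 0.0008,  0.0001,  0.0004, -0.0006, -0.0003, -0.0006]), 'joint_torque': array([  0.0012, -52.7615, -27.862 ,  -0.0005,   0.0129,   0.    ]), 'position': array([ 0.1419, -0.5826,  0.4039]), 'eef_rot': array([ 0.9929,  0.1191, -0.    , -0.0009]), 'contact_force': array([ 0.0758,  0.0318, -0.1664]), 'moment': array([-0.05  , -0.0615,  0.0114]), 'gripper_width': 0.08592934009952202}
scene [-0.2312  0.6661  0.5347] [-0.3316050704699112, 0.7612972738870416, -0.5053796233916802, 0.23464009519109785] -0.023663771817321426 [524.7717   0.     294.69  ]
top [ 0.4778 -0.0279  0.9249] [0.7135057548599378, -0.6983537497754424, 0.04397854003759818, -0.03574165598416672] 0.0016149951006524798 [411.2458   0.     277.7075]
wrist [ 0.2225 -0.5625  0.3724] [0.7760585430379857, -0.6095116834597356, -0.1006954740283997, 0.12684268608806043] -0.014603643951480932 [338.2449   0.     279.6564]
lifter_knob scene [([228.0, 319.0], 0.33)]
lifter_knob top [([260.0, 420.0], 0.5)]
lifter_knob wrist []
lifter scene []
lifter top [([258.0, 417.0], 0.6)]
lifter wrist []
lid scene [([227.0, 318.0], 0.97), ([243.0, 319.0], 0.22)]
lid top [([241.0, 284.0], 0.72)]
lid wrist []
lid_pivot scene []
lid_pivot top [([241.0, 291.0], 0.57)]
lid_pivot wrist []
pan scene [([249.0, 316.0], 0.91)]
pan top []
pan wrist []
pot_stand scene [([257.0, 321.0], 0.89), ([246.0, 318.0], 0.18)]
pot_stand top [([272.0, 281.0], 0.86), ([259.0, 416.0], 0.31)]
pot_stand wrist []
board scene [([288.0, 217.0], 0.63)]
board top [([255.0, 418.0], 0.58)]
board wrist []
salt_shaker scene [([194.0, 314.0], 0.75)]
salt_shaker top []
salt_shaker wrist []
pepper_mill scene [([210.0, 228.0], 0.79)]
pepper_mill top [([143.0, 243.0], 0.91)]
pepper_mill wrist []
lemon scene [([196.0, 314.0], 0.75)]
lemon top [([162.0, 356.0], 0.93)]
lemon wrist []
```

View pics/both.png

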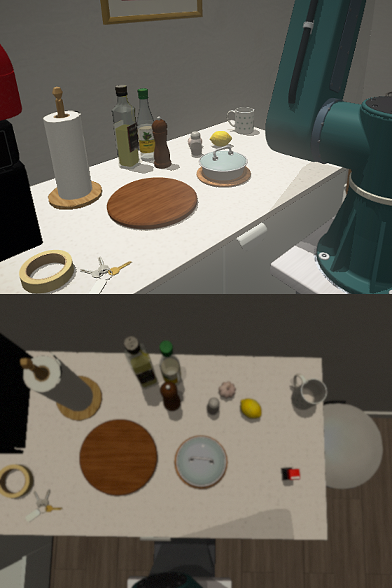

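View pics/top0.png

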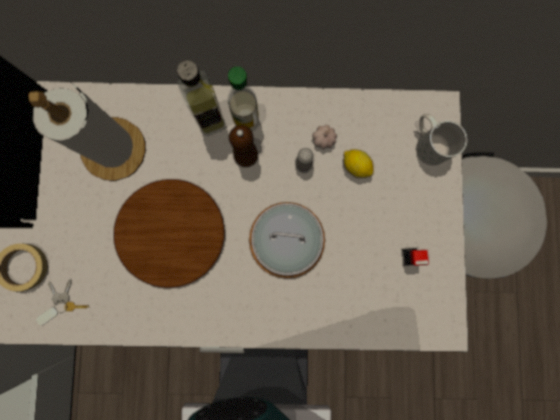

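Top view: board is at about (233,170), lid at (239,288), and the lifter's red knob at (257,421). I'll crop in on the lifter and the loop.

```bash
python3 - <<'E'
from h import *
np.set_printoptions(precision=4,suppress=True)
p=arm.grab_frame("top"); im=p["image"]
a=im[235:285,390:440]; b=im[215:265,262:312]
save("crop.png",np.hstack([a,b]),s=8)
s=im.astype(int)
m=(s[...,0]>120)&(s[...,1]<70)&(s[...,2]<70); m[:,:390]=0;m[:,450:]=0
y,x=np.nonzero(m); k=[y.mean(),x.mean()]; print("red",k,len(y),at_z(p,k,.084))
bk=(s.max(2)<70); bk[:245]=0;bk[275:]=0;bk[:,:395]=0;bk[:,440:]=0
y,x=np.nonzero(bk); print("blk",y.mean(),x.mean(),y.min(),y.max(),x.min(),x.max())
print("lid",at_z(p,[239.5,288],.06),"board",at_z(p,[233.5,169.5],.021))
# board ellipse by colour
hsv=cv2.cvtColor(im,cv2.COLOR_RGB2HSV); mm=((hsv[...,1]>120)&(hsv[...,2]>60)).astype(np.uint8); mm[:,:110]=0;mm[:,230:]=0; mm[:178]=0;mm[290:]=0
y,x=np.nonzero(mm); print("board fit",y.mean(),x.mean(),at_z(p,[(y.min()+y.max())/2,(x.min()+x.max())/2],.021))
# rim of lid: circles
g=cv2.cvtColor(im,cv2.COLOR_RGB2GRAY)
c=cv2.HoughCircles(g[190:290,235:340],cv2.HOUGH_GRADIENT,1,50,param1=80,param2=15,minRadius=30,maxRadius=42)
print(c+np.array([235,190,0]) if c is not None else c)
E
```

```text
red [np.float64(255.08510638297872), np.float64(419.9574468085106)] 141 [ 0.4814 -0.3288  0.084 ]
blk 256.7763157894737 407.57894736842104 249 265 403 414
lid [ 0.5082 -0.06    0.06  ] board [0.5172 0.1982 0.021 ]
board fit 232.9499946114883 168.7304666451126 [0.5192 0.2049 0.021 ]
[[[286.5 239.5  38.4]]]
```

View pics/crop.png

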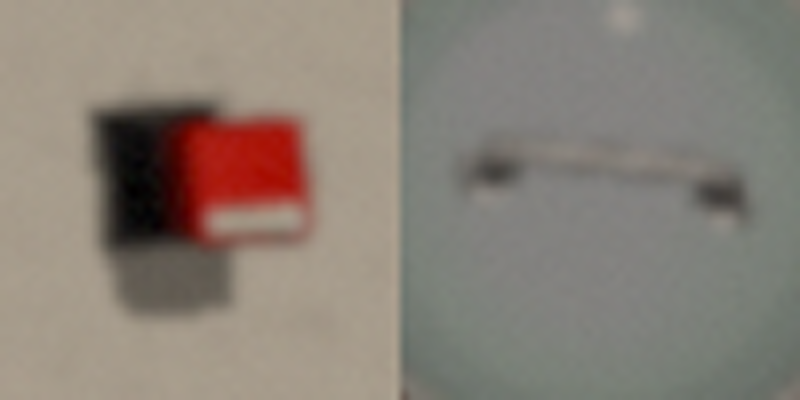

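The lifter's white bar is on the image-down side (world -x), so its axes roughly match the world's. The loop bar slopes about 7° and its lean looks to be toward +x. I'll grip with the jaws along lifter x, so the wrist camera looks along the channel. First I move over the lifter.

Emit:
{"fn": "jog_arm", "kwargs": {
  "steps": [
    [1,[0.04,-0.017,0],-7],
    [1,[0.08,-0.034,0],-14],
    [1,[0.12,-0.051,0],-21],
    [1,[0.16,-0.068,0],-28],
    [1,[0.2,-0.085,0],-35],
    [1,[0.24,-0.103,0],-42],
    [1,[0.28,-0.12,0],-49],
    [1,[0.32,-0.137,0],-56]
  ]
}}

```text
t: 2.37
position: [0.4099, -0.3815, 0.4049]
eef_rot: [0.819, 0.574, 0.0, 0.0]
contact_force: [1.4, -0.9, 0.3]
gripper_width: 0.0853
```

```bash
cat >> h.py <<'E'
np.set_printoptions(precision=4,suppress=True)
def rel(goal_xy, gz=None):
    "shift in tool axes from measured TCP"
    o=arm.observe(); r=rotm(o["eef_rot"]); p=o["position"]
    g=np.array([goal_xy[0],goal_xy[1],p[2] if gz is None else gz]); return r.T@(g-p)
def yaw():
    r=rotm(arm.observe()["eef_rot"]); return np.degrees(np.arctan2(r[1,0],r[0,0]))
E
python3 - <<'E'
from h import *
o=arm.observe(); print(o["t"],o["position"],yaw(),o["joint_positions"])
p=arm.grab_frame("wrist"); r=rotm(o["eef_rot"])
print(r.T@(np.array(p["position"])-o["position"])); print(r.T@rotm(p["rotation"]))
print(rel([.4765,-.36],.40))
E
```

```text
2.3667 [ 0.4099 -0.3815  0.4049] 70.0166746555736 [-0.8729  0.3012  1.5976  0.      1.2425 -0.5241]
[0.0831 0.0005 0.0315]
[[ 0.0002 -0.9475 -0.3197]
 [ 1.      0.0003 -0.0002]
 [ 0.0003 -0.3197  0.9475]]
[0.0367 0.0523 0.0053]
```

Emit:
{"fn": "jog_arm", "kwargs": {
  "steps": [
    [1,[0.018,0.011,0.014],-5],
    [1,[0.035,0.023,0.028],-10],
    [1,[0.053,0.034,0.041],-15],
    [1,[0.07,0.045,0.055],-20],
    [1,[0.07,0.045,0.055],-20],
    [1,[0.07,0.045,0.055],-20],
    [1,[0.07,0.045,0.055],-20],
    [1,[0.07,0.045,0.055],-20]
  ]
}}

```text
t: 3.08
position: [0.4747, -0.3338, 0.3505]
eef_rot: [0.71, 0.704, -0.0, 0.001]
contact_force: [-0.3, 0.3, -0.4]
gripper_width: 0.0852
```

```bash
python3 - <<'E'
from h import *
o=arm.observe(); print(o["t"],o["position"],yaw())
p=arm.grab_frame("wrist"); save("w1.png",p["image"])
f=arm.search_frame(p,"lifter_knob"); print(f[:2])
s=p["image"].astype(int)
m=((s[...,0]>100)&(s[...,1]<70)&(s[...,2]<70)); y,x=np.nonzero(m); k=[y.mean(),x.mean()]; print(k,len(y),at_z(p,k,.0725),at_z(p,k,.084))
E
```

```text
3.0833 [ 0.4747 -0.3338  0.3505] 89.56988396744165
[{'pixel': [202.9, 285.9], 'confidence': 0.9}]
[np.float64(202.11422413793105), np.float64(284.8556034482759)] 928 [ 0.4796 -0.329   0.0725] [ 0.4794 -0.3254  0.084 ]
```

View pics/w1.png

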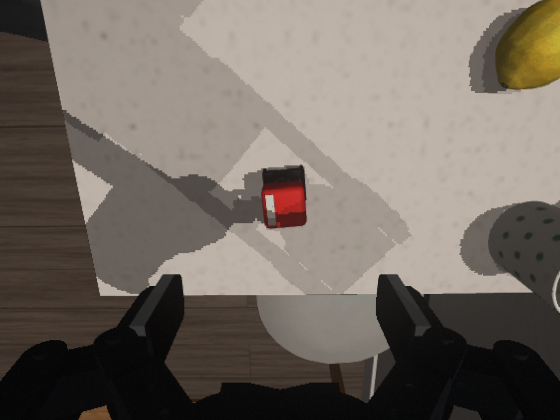

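The knob shows at (203,285), slightly rotated in the view, and the fingers frame it. Next I need its corners for the yaw.

```bash
python3 - <<'E'
from h import *
im=cv2.imread("pics/w1.png")[...,::-1]
save("w1c.png",im,(160,235,255,315),10)
s=im.astype(int); m=((s[...,0]>90)&(s[...,1]<80)&(s[...,2]<80))|(s.min(2)>200); m[:190]=0;m[235:]=0;m[:,:255]=0;m[:,315:]=0
n,l,st,c=cv2.connectedComponentsWithStats(((s[...,0]>90)&(s[...,1]<80)).astype(np.uint8)); print(st[1:,:])
for r in range(192,232,4): print(r,[tuple(v) for v in s[r,258:310:4]])
E
```

```text
[[543   0   7   6   9]
 [539   6   3   3   4]
 [536  10   1   1   1]
 [530  15   1   1   1]
 [527  18   2   2   2]
 [514  21  15  21 110]
 [521  37   1   1   1]
 [514  43   1   1   1]
 [510  45   7  10  19]
 [517  51   6   3   8]
 [507  54   9  30  55]
 [542  85   1   1   1]
 [526  87   4   1   4]
 [534  87   1   1   1]
 [517  88   1   1   1]
 [523  88   1   1   1]
 [262 186  44  32 939]
 [306 216   1   5   5]
 [268 223   1   1   1]
 [277 222   7   6  26]
 [302 225   1   1   1]
 [304 224   1   1   1]
 [266 226   1   1   1]
 [268 226   1   1   1]
 [290 226   5   1   5]
 [270 228   2   1   2]
 [ 79 406  32  14 268]]
192 [(np.int64(108), np.int64(100), np.int64(94)), (np.int64(106), np.int64(31), np.int64(29)), (np.int64(162), np.int64(36), np.int64(32)), (np.int64(169), np.int64(38), np.int64(34)), (np.int64(174), np.int64(39), np.int64(35)), (np.int64(180), np.int64(42), np.int64(37)), (np.int64(185), np.int64(44), np.int64(39)), (np.int64(189), np.int64(45), np.int64(41)), (np.int64(191), np.int64(48), np.int64(43)), (np.int64(191), np.int64(48), np.int64(44)), (np.int64(191), np.int
[... 4742 characters left out ...]
p.int64(75), np.int64(29), np.int64(27)), (np.int64(161), np.int64(151), np.int64(142))]
228 [(np.int64(189), np.int64(178), np.int64(167)), (np.int64(189), np.int64(178), np.int64(168)), (np.int64(159), np.int64(147), np.int64(137)), (np.int64(111), np.int64(74), np.int64(68)), (np.int64(115), np.int64(98), np.int64(91)), (np.int64(155), np.int64(137), np.int64(128)), (np.int64(150), np.int64(135), np.int64(126)), (np.int64(158), np.int64(146), np.int64(137)), (np.int64(157), np.int64(146), np.int64(137)), (np.int64(159), np.int64(149), np.int64(139)), (np.int64(161), np.int64(150), np.int64(141)), (np.int64(158), np.int64(147), np.int64(138)), (np.int64(162), np.int64(152), np.int64(142))]
```

View pics/w1c.png

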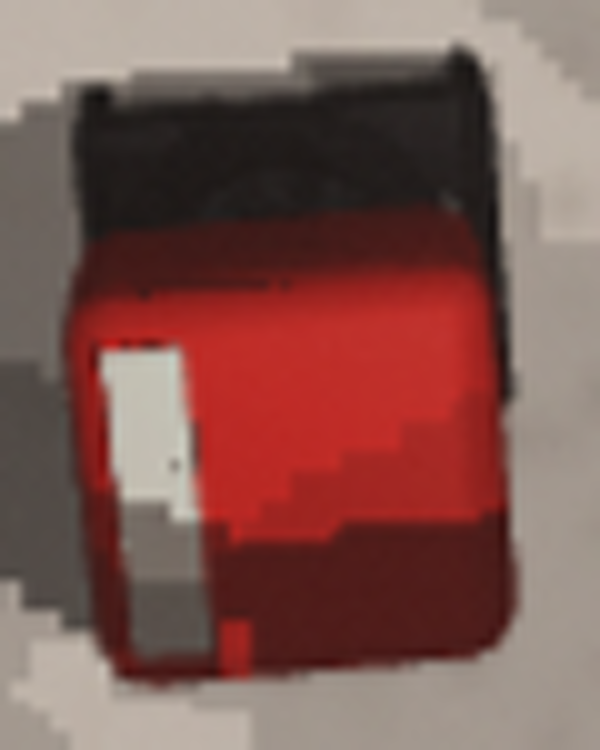

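```bash
python3 - <<'E'
from h import *
p=arm.grab_frame("wrist")
C=np.array([[300,70],[268,485],[655,515],[685,115]])/10+[159.5,254.5]
W=np.array([at_z(p,c,.084)[:2] for c in C]); print(W)
ex=(W[1]+W[2]-W[0]-W[3])/2; ey=(W[0]+W[1]-W[3]-W[2])/2
print("centre",W.mean(0),np.linalg.norm(ex),np.linalg.norm(ey),"yaw from ex",np.degrees(np.arctan2(ex[1],ex[0])),"ey-90",np.degrees(np.arctan2(ey[1],ey[0]))-90)
b=[at_z(p,np.array(c)/10+[159.5,254.5],.084)[:2] for c in ([350,100],[655,130],[345,180],[650,212])]
for i in(0,2): d=b[i]-b[i+1]; print(np.degrees(np.arctan2(d[1],d[0]))-90)
f=[at_z(p,np.array(c)/10+[159.5,254.5],.022)[:2] for c in ([90,80],[50,485])]; d=f[1]-f[0]; print("foot far edge",f,np.degrees(np.arctan2(d[1],d[0])),np.linalg.norm(d))
print(yaw(),arm.observe()["position"],rel(W.mean(0)))
E
```

```text
[[ 0.4626 -0.3158]
 [ 0.4924 -0.3136]
 [ 0.4951 -0.3434]
 [ 0.4653 -0.3456]]
centre [ 0.4789 -0.3296] 0.029922295565075082 0.0299406164076863 yaw from ex 4.158225981387025 ey-90 5.090792208054481
4.164932387032394
4.957037716505681
foot far edge [array([ 0.4604, -0.3135]), array([ 0.4965, -0.3101])] 5.295928804793748 0.03619069454754693
89.58301534643614 [ 0.4746 -0.3337  0.3504] [0.0042 0.0042 0.    ]
```

Lifter is at (0.479,-0.329) with yaw about 4.7°. I'll turn to match, descend and close.

Emit:
{"fn": "jog_arm", "kwargs": {
  "steps": [
    [1,[0.005,0.004,0],-5],
    [1,[0.005,0.004,0.02],-5],
    [1,[0.005,0.004,0.05],-5],
    [1,[0.005,0.004,0.08],-5],
    [1,[0.005,0.004,0.105],-5],
    [1,[0.005,0.004,0.12],-5],
    [1,[0.005,0.004,0.123],-5],
    [1,[0.005,0.004,0.123],-5]
  ],
  "newtons": 50
}}

```text
t: 3.9
position: [0.4786, -0.3281, 0.226]
eef_rot: [0.678, 0.735, -0.0, -0.001]
contact_force: [0.0, -0.3, 1.3]
gripper_width: 0.0854
```

Emit:
{"fn": "jog_arm", "kwargs": {
  "steps": [
    [0.3,[0,0,0],0],
    [0.3,[0,0,0],0],
    [0.3,[0,0,0],0],
    [0.2,[0,0,0],0],
    [0.2,[0,0,0],0],
    [0.2,[0,0,0],0],
    [0.2,[0,0,0],0],
    [0.2,[0,0,0],0]
  ],
  "newtons": 50
}}

```text
t: 4.57
position: [0.4794, -0.3282, 0.2271]
eef_rot: [0.678, 0.735, 0.0, 0.001]
contact_force: [0.6, -1.1, 3.3]
gripper_width: 0.0312
```

```bash
python3 - <<'E'
from h import *
o=arm.observe(); print(o)
p=arm.grab_frame("wrist"); save("w2.png",p["image"])
E
```

```text
{'t': 4.5667, 'joint_positions': array([-0.7192,  0.5419,  1.723 ,  0.0001,  0.8754, -0.801 ]), 'qvel': array([-0.001 ,  0.0038, -0.0004,  0.    , -0.0029,  0.001 ]), 'joint_torque': array([  0.1423, -53.9225, -17.9128,   0.0094,   0.2963,  -0.0081]), 'position': array([ 0.4794, -0.3282,  0.2271]), 'eef_rot': array([0.6776, 0.7354, 0.    , 0.0006]), 'contact_force': array([ 0.6096, -1.0553,  3.2644]), 'moment': array([-0.0858, -0.1221, -0.0462]), 'gripper_width': 0.031227198826913147}
```

View pics/w2.png

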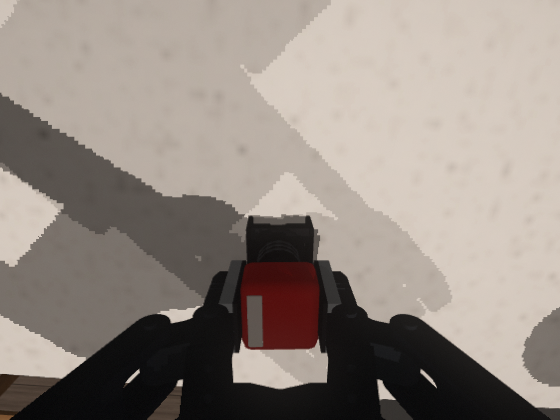

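The knob is gripped square at 31 mm opening. I lift it and go toward the lid, with the camera over the loop.

Emit:
{"fn": "jog_arm", "kwargs": {
  "steps": [
    [0.2,[0,0,-0.01],0],
    [0.2,[0,0,-0.035],0],
    [0.2,[0.005,0,-0.07],1],
    [0.2,[0.02,0.005,-0.105],3],
    [0.2,[0.045,0.01,-0.135],5],
    [0.2,[0.075,0.02,-0.155],7],
    [0.2,[0.11,0.027,-0.168],9],
    [0.2,[0.14,0.035,-0.173],11]
  ]
}}

```text
t: 5.28
position: [0.5025, -0.184, 0.4026]
eef_rot: [0.746, 0.666, 0.001, 0.001]
contact_force: [0.3, 0.6, -1.4]
gripper_width: 0.031
```

```bash
python3 - <<'E'
from h import *
t=arm.grab_frame("top"); 
e=[at_z(t,np.array(c)/8+[214.5,261.5],.089)[:2] for c in ([145,490],[173,735])]
print("top bar ends",e); d=e[0]-e[1]; print(np.degrees(np.arctan2(d[1],d[0]))-90, sum(e)/2)
e=[at_z(t,np.array(c)/8+[214.5,261.5],.069)[:2] for c in ([172,490],[193,722])]; print("pivots",e,sum(e)/2)
print("hough lid",at_z(t,[239.5,286.5],.047))
print(arm.observe()["position"],yaw(),rel([.505,-.15],.40),arm.observe()["gripper_width"])
E
```

```text
top bar ends [array([ 0.5226, -0.1293]), array([ 0.5168, -0.1918])]
-5.288672469355646 [ 0.5197 -0.1605]
pivots [array([ 0.5167, -0.1318]), array([ 0.5125, -0.1923])] [ 0.5146 -0.1621]
hough lid [ 0.5086 -0.0572  0.047 ]
[ 0.5027 -0.1794  0.4023] 83.52948264434953 [ 0.0294 -0.0011  0.0024] 0.031227365500336654
```

Emit:
{"fn": "jog_arm", "kwargs": {
  "steps": [
    [0.2,[0.02,0,0],0],
    [0.2,[0.03,-0.001,0],0],
    [0.2,[0.03,-0.001,0],0],
    [0.2,[0.03,-0.001,0],0],
    [0.2,[0.03,-0.001,0],0],
    [0.2,[0.03,-0.001,0],0],
    [0.2,[0.03,-0.001,0],0],
    [0.2,[0.03,-0.001,0],0]
  ]
}}

```text
t: 6.0
position: [0.5048, -0.1564, 0.3995]
eef_rot: [0.745, 0.667, -0.0, -0.0]
contact_force: [-0.6, -0.0, -1.2]
gripper_width: 0.0314
```

```bash
python3 - <<'E'
from h import *
o=arm.observe(); print(o["t"],o["position"],yaw())
p=arm.grab_frame("wrist"); save("w3.png",p["image"])
np.save("w3cam.npy",np.array([p["position"],p["rotation"]],dtype=object),allow_pickle=True)
for l in("lid_pivot","lid"): print(l,arm.search_frame(p,l)[:2])
print("bar guess px",proj(p,[.5197,-.058,.089]))
E
```

```text
6.0 [ 0.5048 -0.1564  0.3995] 83.62353889443199
lid_pivot [{'pixel': [73.0, 275.2], 'confidence': 0.74}]
lid [{'pixel': [70.4, 274.8], 'confidence': 0.73}]
bar guess px [ 72.256  284.0303]
```

View pics/w3.png

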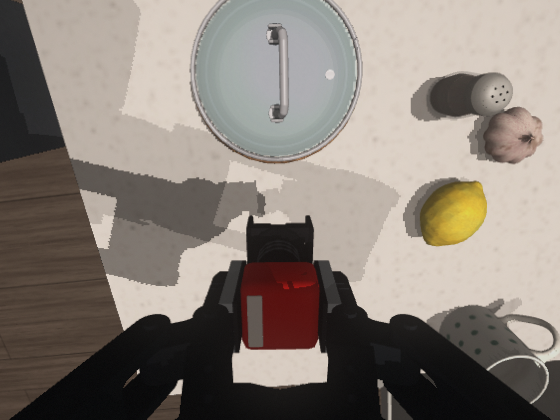

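Wrist view: the lid is centred at about (75,277), the bar runs from (30,281) to (113,286), and the pivots are at (34,274) and (114,277). The loop leans toward +x. I'll crop it for accuracy.

```bash
python3 - <<'E'
from h import *
im=cv2.imread("pics/w3.png")[...,::-1]
save("w3c.png",im,(12,134,236,336),6)
E
```

```text
(no output)
```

View pics/w3c.png

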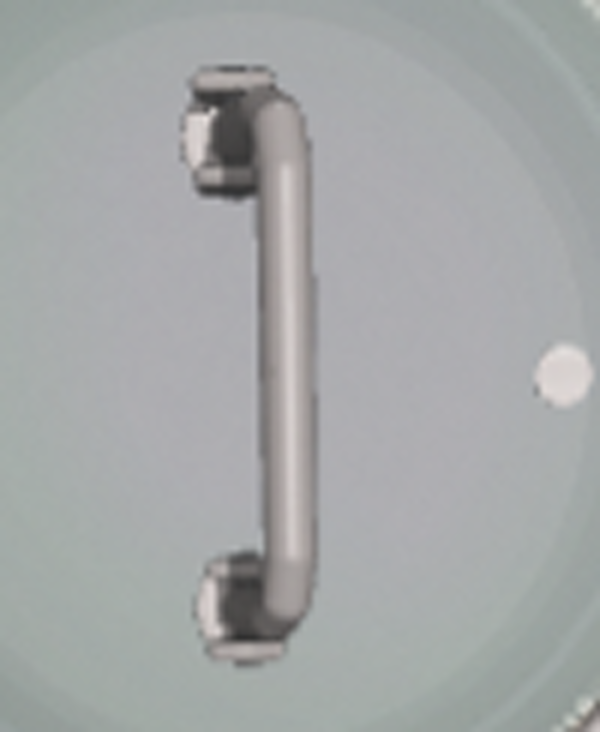

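```bash
python3 - <<'E'
from h import *
p=arm.grab_frame("wrist"); print(arm.observe()["t"])
f=lambda y,x:np.array([12+(y+.5)/6-.5,236+(x+.5)/6-.5])
A=lambda y,x,z:at_z(p,f(y,x),z)[:2]
a,b=A(170,282,.088),A(560,290,.088); d=a-b
print("bar ends",a,b,np.linalg.norm(d),"mid",(a+b)/2,"yaw",np.degrees(np.arctan2(d[1],d[0]))-90)
print("whole loop len",A(90,280,.085),A(620,291,.085))
c,e=A(130,231,.067),A(606,244,.067); print("pivots",c,e,np.linalg.norm(c-e),"mid",(c+e)/2,np.degrees(np.arctan2(*(c-e)[::-1]))-90)
# rim fit
im=p["image"]; g=cv2.cvtColor(im,cv2.COLOR_RGB2GRAY)
c=cv2.HoughCircles(g[:180,160:400],cv2.HOUGH_GRADIENT,1,50,param1=80,param2=15,minRadius=75,maxRadius=95); print(c)
x,y,r=c[0,0]; x+=160
print("lid",at_z(p,[y,x],.047),np.linalg.norm(at_z(p,[y,x+r],.047)-at_z(p,[y,x-r],.047)))
o=arm.observe();print(o["position"],yaw())
E
```

```text
6.2
bar ends [ 0.5211 -0.0349] [ 0.5171 -0.0815] 0.04683001581236112 mid [ 0.5191 -0.0582] yaw -4.891912396572181
whole loop len [ 0.5219 -0.0254] [ 0.5164 -0.0894]
pivots [ 0.5153 -0.0264] [ 0.51   -0.0877] 0.06151987019671402 mid [ 0.5127 -0.057 ] -4.896354375891647
[[[116.5  76.5  86.7]]]
lid [ 0.5135 -0.0579  0.047 ] 0.15393754443195803
[ 0.5049 -0.1559  0.3997] 83.66171048672031
```

Bar middle is at (0.519,-0.058), yaw -4.9°, leaning 6.5 mm toward +x. I'll hover with the bar about 5 mm to the -x side of the lifter's axis.

Emit:
{"fn": "jog_arm", "kwargs": {
  "steps": [
    [0.2,[0.02,0.002,0],-1],
    [0.2,[0.045,0.004,0],-1.4],
    [0.2,[0.07,0.006,0],-1.4],
    [0.2,[0.09,0.0075,0.01],-1.4],
    [0.2,[0.099,0.0083,0.03],-1.4],
    [0.2,[0.099,0.0083,0.05],-1.4],
    [0.2,[0.099,0.0083,0.055],-1.4],
    [0.2,[0.099,0.0083,0.055],-1.4]
  ]
}}

```text
t: 6.87
position: [0.5233, -0.0579, 0.3433]
eef_rot: [0.737, 0.676, -0.001, -0.002]
contact_force: [-0.4, -0.7, -0.9]
gripper_width: 0.0312
```

```bash
python3 - <<'E'
from h import *
o=arm.observe(); print(o["t"],o["position"],yaw(),o["contact_force"],rel([.5241,-.0581],.312))
p=arm.grab_frame("wrist"); s=p["image"].copy()
save("w4.png",s,(60,360,160,400),2.5)
E
```

```text
6.8667 [ 0.5233 -0.0579  0.3433] 85.10632912161623 [-0.4238 -0.6847 -0.9111] [-0.0001  0.0009  0.0313]
```

View pics/w4.png

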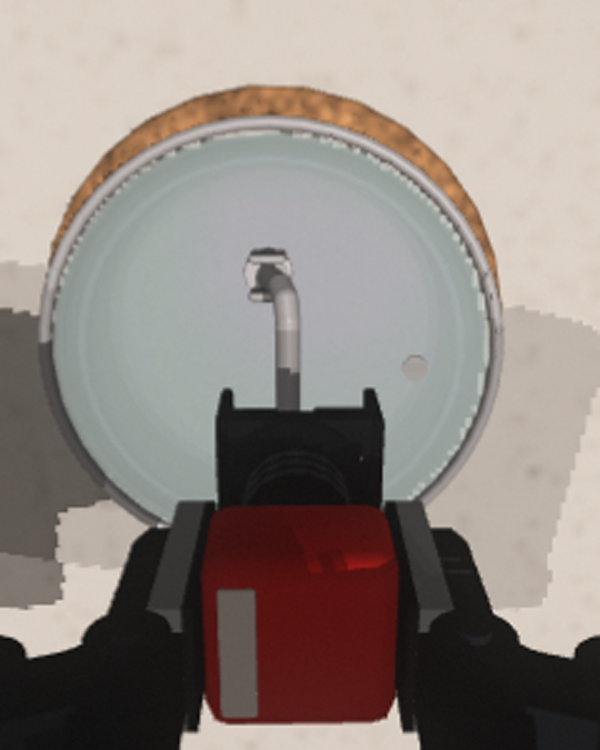

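The bar enters between the cheeks, slightly left of the axis. I descend 31 mm so the cheeks straddle the bar.

Emit:
{"fn": "jog_arm", "kwargs": {
  "steps": [
    [0.2,[0,0.001,0.008],0],
    [0.2,[0,0.001,0.016],0],
    [0.2,[0,0.001,0.022],0],
    [0.2,[0,0.001,0.027],0],
    [0.2,[0,0.001,0.031],0],
    [0.2,[0,0.001,0.031],0],
    [0.2,[0,0.001,0.031],0],
    [0.2,[0,0.001,0.031],0]
  ]
}}

```text
t: 7.58
position: [0.5252, -0.0583, 0.3139]
eef_rot: [0.737, 0.676, 0.0, 0.0]
contact_force: [0.4, -1.3, -1.7]
gripper_width: 0.0312
```

```bash
python3 - <<'E'
from h import *
o=arm.observe(); print(o["t"],o["position"],yaw(),o["contact_force"],o["moment"])
E
```

```text
7.5833 [ 0.5252 -0.0583  0.3139] 85.08057201506742 [ 0.409  -1.2504 -1.7463] [-0.0019  0.0314 -0.0183]
```

Emit:
{"fn": "jog_arm", "kwargs": {
  "steps": [
    [0.2,[0,0.001,0.002],0],
    [0.2,[0,0.002,0.002],0],
    [0.2,[0,0.003,0.002],0],
    [0.2,[0,0.004,0.002],0],
    [0.2,[0,0.005,0.002],0],
    [0.2,[0,0.005,0.002],0],
    [0.2,[0,0.005,0.002],0],
    [0.2,[0,0.005,0.002],0]
  ]
}}

```text
t: 8.25
position: [0.53, -0.0587, 0.3117]
eef_rot: [0.737, 0.676, -0.0, -0.0]
contact_force: [0.8, -1.0, -0.9]
gripper_width: 0.0312
```

Emit:
{"fn": "jog_arm", "kwargs": {
  "steps": [
    [0.2,[0,0.0005,0],0],
    [0.2,[0,0.001,0],0],
    [0.2,[0,0.0015,0],0],
    [0.2,[0,0.002,0],0],
    [0.2,[0,0.002,0],0],
    [0.2,[0,0.002,0],0],
    [0.2,[0,0.002,0],0],
    [0.2,[0,0.002,0],0]
  ]
}}

```text
t: 8.92
position: [0.5318, -0.0589, 0.3117]
eef_rot: [0.737, 0.676, -0.0, -0.0]
contact_force: [-0.6, -0.1, -0.0]
gripper_width: 0.0315
```

```bash
python3 - <<'E'
from h import *
o=arm.observe(); print(o["t"],o["position"],yaw(),o["contact_force"],o["moment"])
p=arm.grab_frame("wrist"); s=p["image"].copy()
save("w5.png",s,(110,260,220,340),5)
E
```

```text
8.9167 [ 0.5318 -0.0589  0.3117] 85.08215254003578 [-0.6452 -0.068  -0.011 ] [0.0427 0.2894 0.0681]
```

View pics/w5.png

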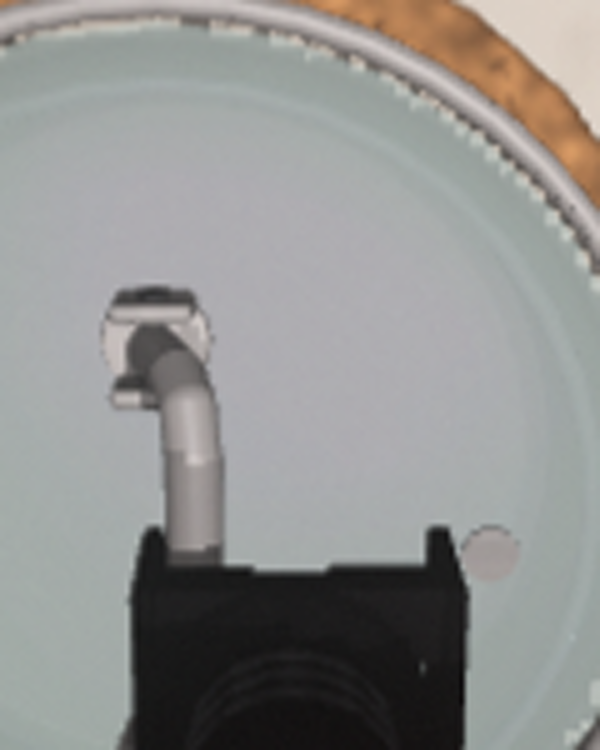

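The bar sits right beside the -x cheek, and the notch is visible at centre. The moment suggests a light touch, so I nudge a little more to confirm.

Emit:
{"fn": "jog_arm", "kwargs": {
  "steps": [
    [0.2,[0,0.0003,0],0],
    [0.2,[0,0.0006,0],0],
    [0.2,[0,0.0008,0],0],
    [0.2,[0,0.0008,0],0],
    [0.2,[0,0.0008,0],0],
    [0.2,[0,0.0008,0],0],
    [0.2,[0,0.0008,0],0],
    [0.2,[0,0.0008,0],0]
  ]
}}

```text
t: 9.63
position: [0.5328, -0.0589, 0.3117]
eef_rot: [0.737, 0.676, 0.0, -0.0]
contact_force: [-1.2, 1.1, -2.3]
gripper_width: 0.0314
```

```bash
python3 - <<'E'
from h import *
F=[];M=[]
for i in range(4):
    p=arm.grab_frame("wrist"); o=arm.observe(); F.append(o["contact_force"]);M.append(o["moment"])
print(o["t"],o["position"],np.mean(F,0),np.std(F,0),np.mean(M,0),np.std(M,0))
a=cv2.imread("pics/w5.png")
im=cv2.resize(p["image"][110:260,220:340],None,fx=5,fy=5)
g=lambda r:p["image"][r,240:280].mean(1).astype(int).tolist()
print(g(205),g(215),g(219))
E
```

```text
9.8333 [ 0.5328 -0.0589  0.3117] [-0.8351  0.1341 -1.4112] [0.5197 0.1476 0.7814] [ 0.0393  0.2394 -0.0176] [0.0186 0.0207 0.0455]
[170, 170, 170, 170, 170, 171, 173, 171, 171, 171, 170, 172, 147, 107, 116, 130, 140, 147, 157, 157, 151, 144, 138, 120, 141, 169, 173, 172, 172, 171, 172, 171, 172, 173, 172, 172, 171, 173, 173, 173] [168, 167, 169, 169, 170, 169, 168, 169, 170, 120, 93, 89, 131, 98, 111, 127, 136, 144, 152, 155, 151, 146, 137, 123, 124, 166, 171, 171, 171, 172, 171, 170, 171, 171, 171, 170, 171, 169, 171, 170] [169, 169, 170, 169, 169, 169, 169, 141, 57, 27, 29, 29, 29, 68, 82, 122, 135, 143, 151, 110, 96, 94, 90, 70, 107, 162, 170, 170, 170, 170, 169, 170, 169, 169, 169, 169, 170, 170, 169, 170]
```

Contact confirmed: the bar moved with the cheek at about 1.2 N. I back off 0.6 mm and descend toward nose contact.

Emit:
{"fn": "jog_arm", "kwargs": {
  "steps": [
    [0.2,[0,-0.0006,0],0],
    [0.2,[0,-0.0006,0.002],0],
    [0.2,[0,-0.0006,0.004],0],
    [0.2,[0,-0.0006,0.006],0],
    [0.2,[0,-0.0006,0.008],0],
    [0.2,[0,-0.0006,0.009],0],
    [0.2,[0,-0.0006,0.01],0],
    [0.2,[0,-0.0006,0.01],0]
  ]
}}

```text
t: 10.5
position: [0.5324, -0.0589, 0.3018]
eef_rot: [0.737, 0.676, 0.0, 0.0]
contact_force: [-0.5, 0.1, 3.3]
gripper_width: 0.0309
```

```bash
cat >> h.py <<'E'
def ft(n=3):
    F=[];M=[];P=[]
    for i in range(n):
        p=arm.grab_frame("wrist"); o=arm.observe(); F.append(o["contact_force"]);M.append(o["moment"]);P.append(o["position"])
    print("t",o["t"],"pos",np.mean(P,0),"yaw",yaw(),"F",np.mean(F,0),"M",np.mean(M,0),"w",o["gripper_width"]); return p
E
python3 -c "
from h import *
ft()"
```

```text
t 10.65 pos [ 0.5324 -0.0589  0.302 ] yaw 85.08450730378226 F [-0.2941  0.5102  3.0007] M [ 0.0159  0.1522 -0.0077] w 0.031165780031136524
```

Nose contact at about 3 N (TCP z 0.302). The toe is already beside the bar, so I press 7.5 mm.

Emit:
{"fn": "jog_arm", "kwargs": {
  "steps": [
    [0.2,[0,0,0.001],0],
    [0.2,[0,0,0.002],0],
    [0.2,[0,0,0.003],0],
    [0.2,[0,0,0.004],0],
    [0.2,[0,0,0.005],0],
    [0.2,[0,0,0.006],0],
    [0.2,[0,0,0.007],0],
    [0.2,[0,0,0.0077],0]
  ]
}}

```text
t: 11.32
position: [0.5323, -0.0589, 0.294]
eef_rot: [0.737, 0.676, 0.0, 0.0]
contact_force: [-0.5, -0.3, 5.7]
gripper_width: 0.0314
```

```bash
python3 -c "
from h import *
p=ft(4); save('w6.png',p['image'],(110,260,220,340),5)"
```

```text
t 11.5167 pos [ 0.5323 -0.0589  0.294 ] yaw 85.0816210952905 F [-0.0972  0.4474  5.0371] M [ 0.0196  0.1303 -0.006 ] w 0.031295882895521925
```

View pics/w6.png

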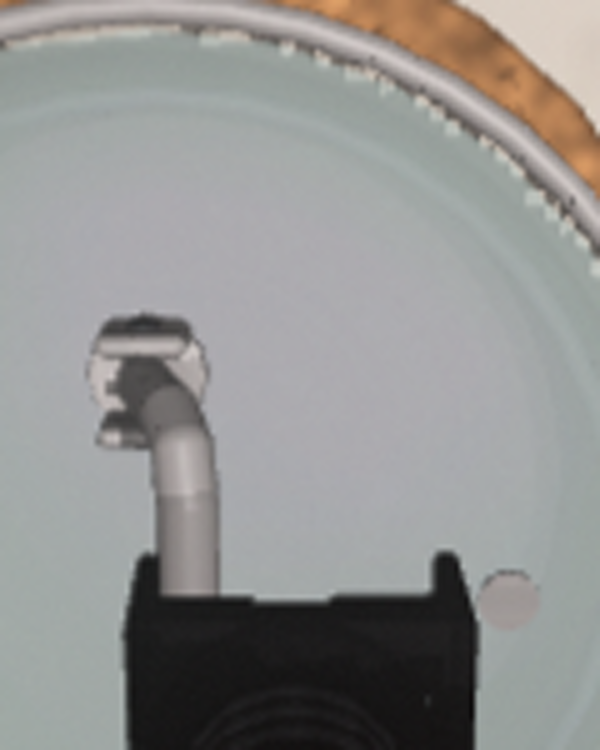

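Nose is on the bar, plunger about 8 mm in, force about 5 N. Now I slide the lifter toward -x so the bar moves to the notch.

Emit:
{"fn": "jog_arm", "kwargs": {
  "steps": [
    [0.2,[0,-0.0013,0],0],
    [0.2,[0,-0.0026,0],0],
    [0.2,[0,-0.0039,0],0],
    [0.2,[0,-0.0052,0],0],
    [0.2,[0,-0.0065,0],0],
    [0.2,[0,-0.0078,0],0],
    [0.2,[0,-0.009,0],0],
    [0.2,[0,-0.0098,0],0]
  ]
}}

```text
t: 12.18
position: [0.524, -0.0584, 0.2948]
eef_rot: [0.737, 0.676, 0.001, 0.002]
contact_force: [2.9, -0.3, 4.3]
gripper_width: 0.0314
```

Emit:
{"fn": "jog_arm", "kwargs": {
  "steps": [
    [0.2,[0,-0.0002,0],0],
    [0.2,[0,-0.0004,0],0],
    [0.2,[0,-0.0006,0],0],
    [0.2,[0,-0.0008,0],0],
    [0.2,[0,-0.001,0],0],
    [0.2,[0,-0.0012,0],0],
    [0.2,[0,-0.0013,0],0],
    [0.2,[0,-0.0013,0],0]
  ]
}}

```text
t: 12.85
position: [0.5216, -0.0581, 0.2942]
eef_rot: [0.737, 0.676, 0.0, 0.001]
contact_force: [1.9, -0.5, 5.0]
gripper_width: 0.0312
```

```bash
python3 -c "
from h import *
p=ft(4); save('w7.png',p['image'],(110,260,220,340),5)"
```

```text
t 13.05 pos [ 0.5215 -0.058   0.2942] yaw 85.08369900238927 F [ 2.2207 -0.7589  4.3322] M [-0.1317 -0.4726  0.0019] w 0.030993130472885398
```

View pics/w7.png

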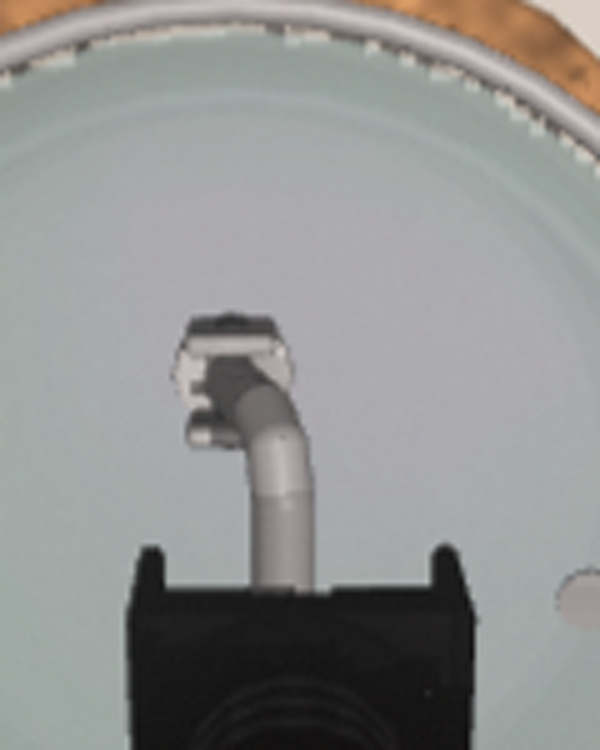

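The bar is nearly centred on the notch, about 0.5–0.9 mm short in the image. I slide 0.7 mm more.

Emit:
{"fn": "jog_arm", "kwargs": {
  "steps": [
    [0.2,[0,-0.0002,0],0],
    [0.2,[0,-0.0003,0],0],
    [0.2,[0,-0.0004,0],0],
    [0.2,[0,-0.0005,0],0],
    [0.2,[0,-0.0006,0],0],
    [0.2,[0,-0.0007,0],0],
    [0.2,[0,-0.0007,0],0],
    [0.2,[0,-0.0007,0],0]
  ]
}}

```text
t: 13.72
position: [0.5205, -0.0579, 0.294]
eef_rot: [0.737, 0.676, 0.0, -0.0]
contact_force: [3.4, -0.9, 4.4]
gripper_width: 0.031
```

```bash
python3 -c "
from h import *
p=ft(4); cv2.imwrite('pics/w8.png',p['image'][...,::-1])
a=cv2.imread('pics/w7.png')[2::5,2::5].mean(2).astype(int)
b=p['image'][110:260,220:340].mean(2).astype(int)
for r in (100,110,116,118,120): print(r,'\n',a[r,45:72].tolist(),'\n',b[r,45:72].tolist())
for c in (30,88,60,70): print(c,a[104:124,c].tolist(),b[104:124,c].tolist())
"
```

```text
t 13.9167 pos [ 0.5205 -0.0579  0.294 ] yaw 85.08353391707881 F [ 3.7962 -0.8121  4.1373] M [-0.137  -0.7112  0.0223] w 0.031054678644134814
100 
 [170, 170, 170, 169, 170, 106, 100, 117, 126, 135, 145, 164, 169, 159, 146, 140, 128, 120, 163, 170, 169, 170, 170, 170, 170, 170, 170] 
 [169, 169, 169, 170, 169, 169, 170, 123, 97, 110, 124, 132, 140, 153, 169, 157, 148, 141, 134, 117, 139, 166, 170, 170, 170, 170, 172]
110 
 [167, 168, 168, 169, 168, 104, 98, 115, 128, 135, 142, 148, 154, 151, 146, 140, 130, 120, 161, 169, 170, 168, 169, 169, 168, 168, 168] 
 [168, 167, 166, 168, 169, 168, 168, 145, 99, 109, 123, 132, 138, 146, 153, 152, 147, 141, 134, 117, 135, 163, 168, 169, 169, 168, 168]
116 
 [168, 168, 166, 167, 166, 103, 95, 115, 126, 134, 142, 147, 152, 149, 146, 140, 130, 119, 160, 167, 167, 167, 167, 166, 167, 167, 167] 
 [167, 167, 168, 167, 168, 167, 167, 143, 97, 109, 123, 131, 139, 145, 152, 151, 147, 142, 134, 117, 160, 167, 167, 167, 166, 167, 166]
118 
 [42, 41, 42, 42, 33, 45, 56, 52, 50, 51, 60, 61, 53, 51, 87, 89, 83, 73, 102, 106, 105, 56, 32, 31, 31, 30, 31] 
 [42,
[... 368 characters left out ...]
 34, 29, 29, 29, 28, 29, 27, 27, 27, 27, 27, 27, 25, 29] [168, 168, 167, 167, 166, 90, 35, 28, 29, 28, 28, 28, 28, 29, 27, 26, 28, 26, 27, 30]
88 [171, 170, 169, 169, 142, 64, 28, 28, 28, 29, 28, 27, 28, 27, 27, 26, 28, 27, 28, 33] [171, 170, 170, 169, 170, 84, 31, 28, 30, 28, 27, 28, 29, 28, 28, 26, 28, 27, 30, 32]
60 [140, 141, 140, 141, 140, 141, 140, 142, 141, 140, 140, 141, 140, 141, 89, 36, 25, 26, 27, 26] [152, 153, 152, 152, 151, 151, 152, 151, 151, 150, 150, 150, 151, 94, 61, 35, 24, 26, 25, 26]
70 [170, 169, 170, 169, 169, 169, 168, 169, 168, 168, 168, 167, 167, 86, 30, 25, 25, 25, 27, 31] [170, 170, 169, 168, 168, 168, 168, 169, 168, 169, 168, 168, 167, 87, 30, 27, 27, 24, 27, 29]
```

Bar is now within the notch walls, the foot dropped about 2 mm (Fz 5.0→4.2 N), and there is side contact. I relax sideways and let the plunger back.

Emit:
{"fn": "jog_arm", "kwargs": {
  "steps": [
    [0.2,[0,0.0004,0],0],
    [0.2,[0,0.0005,-0.0005],0],
    [0.2,[0,0.0005,-0.001],0],
    [0.2,[0,0.0005,-0.0015],0],
    [0.2,[0,0.0005,-0.002],0],
    [0.2,[0,0.0005,-0.0025],0],
    [0.2,[0,0.0005,-0.003],0],
    [0.2,[0,0.0005,-0.0035],0]
  ]
}}

```text
t: 14.58
position: [0.5208, -0.0579, 0.2974]
eef_rot: [0.737, 0.676, -0.0, -0.0]
contact_force: [2.2, -0.4, 3.0]
gripper_width: 0.0316
```

```bash
python3 -c "
from h import *
ft(4)"
```

```text
t 14.7833 pos [ 0.5207 -0.0579  0.2975] yaw 85.08289843781299 F [ 1.7273 -0.6205  3.8136] M [-0.1688 -0.3077  0.0239] w 0.031397093484447226
```

Emit:
{"fn": "jog_arm", "kwargs": {
  "steps": [
    [0.2,[0,0,-0.0005],0],
    [0.2,[0,0,-0.001],0],
    [0.2,[0,0,-0.0015],0],
    [0.2,[0,0,-0.002],0],
    [0.2,[0,0,-0.0025],0],
    [0.2,[0,0,-0.003],0],
    [0.2,[0,0,-0.003],0],
    [0.2,[0,0,-0.003],0]
  ]
}}

```text
t: 15.45
position: [0.5206, -0.0578, 0.3001]
eef_rot: [0.737, 0.676, -0.0, -0.001]
contact_force: [-0.7, -0.9, -4.2]
gripper_width: 0.0308
```

```bash
python3 -c "
from h import *
p=ft(4); save('w9.png',p['image'],(60,360,160,400),2.5)"
```

```text
t 15.65 pos [ 0.5208 -0.0579  0.3003] yaw 85.0823359970041 F [-0.3032 -0.4525 -3.5225] M [ 0.0099 -0.0236  0.0116] w 0.031029440952204702
```

Fz is -3.5 N, the weight of lid plus lifter, so the lid hangs. I lift further, and refine the board centre from the first top image. (Picture limit is reached; numbers only from here.)

Emit:
{"fn": "jog_arm", "kwargs": {
  "steps": [
    [0.2,[0,0,-0.003],0],
    [0.2,[0,0,-0.008],0],
    [0.2,[0,0,-0.015],0],
    [0.2,[0,0,-0.024],0],
    [0.2,[0,0,-0.034],0],
    [0.2,[0,0,-0.044],0],
    [0.2,[0,0,-0.05],0],
    [0.2,[0,0,-0.05],0]
  ]
}}

```text
t: 16.32
position: [0.5216, -0.0581, 0.3526]
eef_rot: [0.737, 0.676, 0.001, 0.002]
contact_force: [0.0, -0.2, -3.6]
gripper_width: 0.0316
```

```bash
python3 - <<'E'
from h import *
ft(4)
im=cv2.imread("pics/top0.png"); p=arm.grab_frame("top")
hsv=cv2.cvtColor(im,cv2.COLOR_BGR2HSV)
def fit(I,n):
    hsv=cv2.cvtColor(I,cv2.COLOR_BGR2HSV); m=((hsv[...,1]>110)&(hsv[...,2]>40)&((hsv[...,0]<20)|(hsv[...,0]>170))).astype(np.uint8); m[:,240:]=0; m[:160]=0
    m=cv2.morphologyEx(m,cv2.MORPH_OPEN,np.ones((5,5),np.uint8))
    c=max(cv2.findContours(m,0,1)[0],key=cv2.contourArea); e=cv2.minEnclosingCircle(cv2.convexHull(c)); el=cv2.fitEllipse(c)
    print(n,e,el,at_z(p,[el[0][1],el[0][0]],.021), cv2.contourArea(c))
fit(im,"t0"); fit(p["image"][...,::-1].copy(),"now")
print([(l,[round(v) for v in f[0]["pixel"]],at_z(p,f[0]["pixel"],.1)[:2]) for l in("lid","lifter_knob","pan","pepper_mill") if (f:=arm.search_frame(p,l))])
E
```

```text
t 16.5167 pos [ 0.5209 -0.0579  0.3508] yaw 85.08128007831552 F [-0.1844 -0.159  -3.4382] M [-0.0017 -0.0098 -0.0097] w 0.031235885048320044
t0 ((168.5278778076172, 232.37545776367188), 55.3708610534668) ((168.81375122070312, 233.1163787841797), (106.34447479248047, 109.81190490722656), 67.6698226928711) [0.518  0.1998 0.021 ] 9169.0
now ((168.45867919921875, 232.30905151367188), 55.184085845947266) ((167.8721923828125, 232.7776336669922), (104.66148376464844, 109.24801635742188), 43.04793930053711) [0.5187 0.2019 0.021 ] 8960.5
[('lid', [261, 271], array([ 0.4632, -0.025 ])), ('pepper_mill', [141, 240], array([0.7073, 0.0429]))]
```

Emit:
{"fn": "jog_arm", "kwargs": {
  "steps": [
    [0.2,[0.004,0,0],0],
    [0.2,[0.012,-0.001,0],0],
    [0.2,[0.025,-0.002,0],0],
    [0.2,[0.041,-0.003,0],0],
    [0.2,[0.059,-0.004,0],0],
    [0.2,[0.078,-0.0055,0],0],
    [0.2,[0.097,-0.007,0],0],
    [0.2,[0.115,-0.008,0],0]
  ]
}}

```text
t: 17.43
position: [0.5223, 0.0595, 0.3505]
eef_rot: [0.737, 0.676, 0.0, -0.0]
contact_force: [0.7, -0.7, -4.2]
gripper_width: 0.0315
```

Emit:
{"fn": "jog_arm", "kwargs": {
  "steps": [
    [0.2,[0.019,-0.0015,0],0],
    [0.2,[0.038,-0.003,0],0],
    [0.2,[0.057,-0.0045,0],0],
    [0.2,[0.076,-0.006,0],0],
    [0.2,[0.095,-0.0075,0],0],
    [0.2,[0.115,-0.009,0],0],
    [0.2,[0.129,-0.01,0],0],
    [0.2,[0.139,-0.01,0],0]
  ]
}}

```text
t: 18.1
position: [0.5241, 0.1989, 0.3505]
eef_rot: [0.736, 0.677, 0.0, -0.0]
contact_force: [-0.1, 0.6, -3.4]
gripper_width: 0.0317
```

```bash
python3 -c "
from h import *
p=ft(3); print(rel([.525,.2],.285))
p=arm.grab_frame('wrist'); print(arm.search_frame(p,'lid')[:1], arm.search_frame(p,'board')[:1],proj(p,[.518,.2,.09]))"
```

```text
t 18.25 pos [0.5246 0.1985 0.3505] yaw 85.18200845570061 F [ 0.3257  0.6487 -3.671 ] M [ 0.101   0.0133 -0.0005] w 0.031058294057562382
[0.0027 0.0002 0.0655]
[{'pixel': [187.9, 265.7], 'confidence': 0.7}] [{'pixel': [104.5, 287.5], 'confidence': 0.72}] [213.3721 269.276 ]
```

Emit:
{"fn": "jog_arm", "kwargs": {
  "steps": [
    [0.2,[0.001,0,0.006],0],
    [0.2,[0.001,0,0.016],0],
    [0.2,[0.001,0,0.028],0],
    [0.2,[0.001,0,0.04],0],
    [0.2,[0.001,0,0.051],0],
    [0.2,[0.001,0,0.059],0],
    [0.2,[0.001,0,0.064],0],
    [0.2,[0.001,0,0.066],0]
  ]
}}

```text
t: 19.07
position: [0.5246, 0.1974, 0.2833]
eef_rot: [0.737, 0.676, -0.001, -0.0]
contact_force: [-0.1, 0.0, -4.0]
gripper_width: 0.0312
```

Emit:
{"fn": "jog_arm", "kwargs": {
  "steps": [
    [0.2,[0,0,0.001],0],
    [0.2,[0,0,0.002],0],
    [0.2,[0,0,0.003],0],
    [0.2,[0,0,0.004],0],
    [0.2,[0,0,0.005],0],
    [0.2,[0,0,0.005],0],
    [0.2,[0,0,0.005],0],
    [0.2,[0,0,0.005],0]
  ]
}}

```text
t: 19.73
position: [0.525, 0.1977, 0.2797]
eef_rot: [0.737, 0.676, 0.0, 0.0]
contact_force: [0.1, -0.1, -2.3]
gripper_width: 0.0313
```

```bash
python3 -c "
from h import *
ft(4)"
```

```text
t 19.9333 pos [0.525  0.1977 0.2797] yaw 85.08163871820655 F [ 0.1927  0.0245 -3.0228] M [ 0.0428 -0.0749  0.03  ] w 0.031121720284445726
```

Emit:
{"fn": "jog_arm", "kwargs": {
  "steps": [
    [0.2,[0,0,0.0005],0],
    [0.2,[0,0,0.001],0],
    [0.2,[0,0,0.0013],0],
    [0.2,[0,0,0.0015],0],
    [0.2,[0,0,0.0015],0],
    [0.2,[0,0,0.0015],0],
    [0.2,[0,0,0.0015],0],
    [0.2,[0,0,0.0015],0]
  ]
}}

```text
t: 20.6
position: [0.5249, 0.1977, 0.2781]
eef_rot: [0.737, 0.676, 0.0, -0.0]
contact_force: [0.5, -0.2, -2.6]
gripper_width: 0.0311
```

```bash
python3 -c "
from h import *
ft(4)"
```

```text
t 20.8 pos [0.5249 0.1977 0.2781] yaw 85.0808262890518 F [-0.4713  0.211  -2.4892] M [-0.0227 -0.05   -0.0095] w 0.031099950936011936
```

Emit:
{"fn": "jog_arm", "kwargs": {
  "steps": [
    [0.2,[0,0,0.0003],0],
    [0.2,[0,0,0.0006],0],
    [0.2,[0,0,0.0008],0],
    [0.2,[0,0,0.0008],0],
    [0.2,[0,0,0.0008],0],
    [0.2,[0,0,0.0008],0],
    [0.2,[0,0,0.0008],0],
    [0.2,[0,0,0.0008],0]
  ]
}}

```text
t: 21.47
position: [0.5249, 0.1977, 0.2773]
eef_rot: [0.737, 0.676, 0.0, 0.0]
contact_force: [-1.1, 0.1, 3.4]
gripper_width: 0.0307
```

```bash
python3 -c "
from h import *
ft(4)"
```

```text
t 21.6667 pos [0.5249 0.1977 0.2773] yaw 85.08269859768566 F [-0.1956 -0.1915  3.3255] M [-0.0558  0.179  -0.0082] w 0.0314285277571646
```

Lid has landed (Fz +3.3 N, light). I ease 0.3 mm up and open.

Emit:
{"fn": "jog_arm", "kwargs": {
  "steps": [
    [0.2,[0,0,-0.0003],0],
    [0.2,[0,0,-0.0003],0],
    [0.2,[0,0,-0.0003],0],
    [0.5,[0,0,-0.0003],0],
    [0.7,[0,0,-0.0003],0],
    [0.8,[0,0,-0.0003],0],
    [0.9,[0,0,-0.0003],0],
    [0.9,[0,0,-0.0003],0]
  ]
}}

```text
t: 22.33
position: [0.5248, 0.1977, 0.2774]
eef_rot: [0.737, 0.676, -0.0, -0.0]
contact_force: [-0.2, 0.9, 0.1]
gripper_width: 0.0768
```

Emit:
{"fn": "jog_arm", "kwargs": {
  "steps": [
    [0.9,[0,0,0],0],
    [0.9,[0,0,0],0],
    [0.9,[0,0,-0.005],0],
    [0.9,[0,0,-0.02],0],
    [0.9,[0,0,-0.04],0],
    [0.9,[0,0,-0.07],0],
    [0.9,[0,0,-0.1],0],
    [0.9,[0,0,-0.13],0]
  ]
}}

```text
t: 23.0
position: [0.5245, 0.1976, 0.4091]
eef_rot: [0.737, 0.676, -0.0, -0.0]
contact_force: [0.9, 0.5, -0.5]
gripper_width: 0.0768
```

```bash
python3 - <<'E'
from h import *
p=ft(1); save("w10.png",p["image"])
s=p["image"].astype(int); m=((s[...,0]>70)&(s[...,1]<60)&(s[...,2]<60)&(s[...,0]>2*s[...,1])).astype(np.uint8)
m[330:]=0
n,l,st,c=cv2.connectedComponentsWithStats(m); i=1+np.argmax(st[1:,4]); print(st[i],c[i],"knob top @.133:",at_z(p,c[i][::-1],.133))
print("expected px upright: knob",proj(p,[.5249,.1977,.1225]),"foot",proj(p,[.5249,.1977,.053]))
for l in("lifter_knob","lifter","lid"): print(l,arm.search_frame(p,l)[:1])
g=cv2.cvtColor(p["image"],cv2.COLOR_RGB2GRAY)
c=cv2.HoughCircles(g,cv2.HOUGH_GRADIENT,1,80,param1=80,param2=20,minRadius=75,maxRadius=140); print(c[0,:3] if c is not None else c)
if c is not None: x,y,r=c[0,0]; print("lid",at_z(p,[y,x],.027),np.linalg.norm(at_z(p,[y,x+r],.027)-at_z(p,[y,x-r],.027)))
E
```

```text
t 23.05 pos [0.5264 0.1981 0.4155] yaw 85.09208545448908 F [2.5848 0.0714 3.5183] M [ 0.0412 -0.0573  0.0608] w 0.07655043567466875
[ 260  187   42   43 1430] [283.0357 207.1804] knob top @.133: [0.5278 0.199  0.133 ]
expected px upright: knob [204.8632 279.4655] foot [183.13   279.5546]
lifter_knob [{'pixel': [205.9, 281.9], 'confidence': 0.77}]
lifter [{'pixel': [205.2, 281.5], 'confidence': 0.62}]
lid [{'pixel': [164.1, 267.5], 'confidence': 0.68}]
[[277.5 158.5 111.2]
 [222.5 218.5 124. ]
 [454.5 190.5 125.1]]
lid [0.5244 0.2176 0.027 ] 0.23209822707425623
```

Knob stands about where I left it. A second look after settling, with a tighter lid fit, checks that the lifter is at rest.

```bash
python3 - <<'E'
from h import *
arm.grab_frame("wrist"); p=ft(2)
s=p["image"].astype(int); m=((s[...,0]>70)&(s[...,1]<60)&(s[...,2]<60)&(s[...,0]>2*s[...,1])).astype(np.uint8); m[330:]=0
n,l,st,c=cv2.connectedComponentsWithStats(m); i=1+np.argmax(st[1:,4]); print(st[i],c[i],at_z(p,c[i][::-1],.133),proj(p,[.5249,.1977,.133]))
g=cv2.cvtColor(p["image"],cv2.COLOR_RGB2GRAY)
c=cv2.HoughCircles(g,cv2.HOUGH_GRADIENT,1,20,param1=60,param2=15,minRadius=62,maxRadius=84)
if c is not None:
    for x,y,r in c[0,:4]: print("lid",y,x,r,at_z(p,[y,x],.027),np.linalg.norm(at_z(p,[y,x+r],.027)-at_z(p,[y,x-r],.027)))
t=arm.grab_frame("scene")
for l in("lid","lifter_knob","pan","pepper_mill"): print(l,arm.search_frame(t,l)[:2])
print([proj(t,X) for X in([.518,.198,.04],[.525,.198,.122],[.5127,-.057,.03])])
s=t["image"].astype(int); m=((s[...,0]>90)&(s[...,1]<60)&(s[...,2]<60)).astype(np.uint8); m[:,:100]=0; n,l,st,c=cv2.connectedComponentsWithStats(m); i=1+np.argmax(st[1:,4]); print(st[i],c[i])
y,x=c[i][::-1].astype(int); b=s[y:y+60,x-25:x+25].max(2)<60
for r in range(0,60,4): q=np.nonzero(b[r])[0]; print(y+r,(q.min()+x-25,q.max()+x-25) if len(q) else None)
E
```

```text
t 23.35 pos [0.5243 0.1975 0.4064] yaw 85.0801719994514 F [ 0.2301 -0.0292  0.3717] M [-0.0487 -0.0051  0.0053] w 0.07687090730105534
[ 261  186   42   45 1484] [283.5815 206.9811] [0.5276 0.1998 0.133 ] [209.8754 280.2826]
lid 171.5 275.5 68.7 [0.5204 0.2044 0.027 ] 0.14401821310112503
lid 161.5 250.5 83.4 [0.4955 0.2171 0.027 ] 0.1733383705921792
lid 186.5 257.5 76.8 [0.4999 0.1898 0.027 ] 0.16343307543818453
lid 181.5 296.5 83.4 [0.5416 0.1918 0.027 ] 0.17654114186111258
lid [{'pixel': [280.0, 217.5], 'confidence': 0.96}]
lifter_knob [{'pixel': [230.1, 218.6], 'confidence': 0.53}, {'pixel': [299.0, 210.1], 'confidence': 0.53}]
pan [{'pixel': [234.0, 319.0], 'confidence': 0.66}]
pepper_mill [{'pixel': [205.5, 229.2], 'confidence': 0.85}, {'pixel': [229.5, 214.1], 'confidence': 0.43}]
[array([271.7248, 218.8918]), array([231.4786, 213.2911]), array([235.9002, 317.2011])]
[205 223  22  18 269] [215.2825 231.632 ]
231 None
235 None
239 (np.int64(223), np.int64(236))
243 (np.int64(212), np.int64(221))
247 (np.int64(212), np.int64(222))
251 (np.int64(213), np.int64(222))
255 (np.int64(207), np.int64(227))
259 (np.int64(207), np.int64(228))
263 (np.int64(215), np.int64(229))
267 (np.int64(217), np.int64(225))
271 None
275 None
279 None
283 None
287 None
```

```bash
python3 -c "
from plant import arm
print(arm.hand_in(),arm.observe()['t'])"
```

```text
the job is handed in; nothing more can be done
the job is handed in; nothing more can be done
```

I moved the lid to the middle of the round board with the lifter left clipped upright on the loop, and handed the job in. The last reading before that was at about 23 s of the 61 s. No verdict came back.

**How it went**
- I gripped the lifter by its red knob and set it over the loop. A light side contact of about 1.2 N located the bar against the -x cheek.
- I pressed about 8 mm at roughly 5 N, slid the bar into the notch and let the plunger back.
- While lifting, the wrist force settled at -3.4 to -3.7 N, which matches the weight of lid plus lifter.
- The lid touched down on the board at about 3 N, after which I opened the gripper and backed off.

**Last checks**
- **Lifter:** it looked upright and stayed still in the wrist view; in both views its knob was within about 3 mm of where an upright lifter would put it.
- **Lid:** it appears within about 7 mm of the board's middle by a circle fit. That fit was rough: it gave 144 mm across instead of 153 mm, and the other candidate circles disagreed.
- **Pan and pepper mill:** the pan was still detected in its place. The mill was detected too, but I did not work out whether it had shifted.
- **Not checked:** the salt shaker and lemon were not looked at again. Plunger travel was judged only from forces and heights. I could not view the final pictures because the 12-picture limit was reached.

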